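# Draw the sample probe back to its first mark and hold it

### The arm

A 6-joint arm with a two-finger parallel gripper is mounted at the origin on a cart in front of the work surface, level with it; the furniture and walls round the work are solid. World frame = base frame: x ahead of the robot, y to its left, z up, the work surface at z = 0. Lengths are in mm, angles in rad, forces in N, time in s.
With the tool pointing down it reaches from about 300 to 775 mm from the base axis. Payload 14.6 kg.
Tool frame: the origin (TCP) lies on the centre line of the jaws, within the pads' length; the fingertips stand 19 mm ahead of it and the grasp point (between the pads) is the TCP (bot.tip_reach is the distance from the TCP to the fingertips, in mm); z points along the fingers, y is the line along which they close (so a half turn about z gives the same grasp; the last joint's range is limited). The gripper opens to 85 mm and grips with 20 to 120 N. Pads are 22 mm wide; open, the fingers measure 114 mm over their backs; the gripper's body (76 mm by 85 mm) begins 54 mm behind the grasp point. The pads swing forward as they close: fully open they stand 13 mm farther back than shut.
Start: joints at [-1.224, 0.3, 1.521, -0, 1.321, -0.067], TCP at [221.143, -503.573, 250.281] pointing down, gripper open.
Joint ranges: [-3.03, 3.03], [-0.79, 2.21], [0.23, 2.52], [-1.04, 4.18], [0, 3.07], [-2.55, 2.55]. Speed limits (rad/s): [2.22, 2.22, 2.57, 3.14, 3.14, 3.14].

### API

Orientations are given as a unit quaternion [w, x, y, z].
In Python, from rig import bot gives the robot as it stands. Calls block until the motion is done:
- bot.move_to(position, orientation): joint-space move of the TCP to a pose.
- bot.servo_line(position, attitude=None, speed=150, until_force=None): straight line of the TCP; attitude=None keeps the orientation; speed is the mean speed in mm/s. With until_force (N) it stops when the force on the tool has changed by that much, and returns True; else False.
- bot.move_joints(angles): joint-space move.
- bot.move_gripper(opening, grip_force=None): finger opening in mm; grip_force is the grip in N (None keeps the last); returns when the fingers have stopped.
- bot.dwell(seconds).
- bot.ik(position, orientation): joint angles nearest the present ones, or None.
- bot.read_state(): the state.
- bot.read_camera(name): name is "side" or "top"; returns a dict with "image" (400x640x3 uint8, blue, green, red), "depth" (400x640 float32, mm along the optical axis (not along the pixel's ray), 0 where there is no reading), "fovy" (degrees; the focal length in pixels is half the picture's height over the tangent of half this angle, whatever the lens; pixels are square), "cx", "cy" (the principal point, pixels), "eye" and "attitude" of the camera in the world. Camera axes: x right, y down, z forward; pixel columns grow to the right and rows downward; lengths in mm; the calibration is good to about 2 mm. A picture is of the moment at which its call begins.
A pose or a line that the arm cannot do raises bot.MotionError and nothing moves.
- bot.finish_job(): hands the job in; it is judged then, once.
The state is a dict: "clock": time; "joint_positions": joint angles; "qvel": joint speeds; "effort": joint torques, N m; "ee_pos": TCP position; "tool_rot": TCP orientation; "ft_force": force on the tool from outside, world axes, zero at the start; "moment": the same for the moment, N m; "grip_width": finger opening in mm; "grip_force": force on a finger pad.
Only numpy, scipy, OpenCV 4.12 (cv2) and the standard library are available. Lean on these libraries where they do the work, as an engineer would, in place of code of your own. Each camera call takes 0.05 s, during which the arm holds its last target. There are 200 camera calls.

### The job

Unlock the sample probe by turning its black handle anticlockwise (seen from above) until the handle lines up with the yellow marks on the lock housing, then draw the probe straight up, without forcing it, until the whole red band shows above the housing while the blue band below it stays hidden in the bore. Keep holding it still there: the job finishes with the gripper holding the probe at that height, and the things standing around are left where they are.

Things in the scene. Friction and masses are not known exactly. Their poses are not given: they have to be found in the camera images.
- lock_housing: Fixed housing: aluminium block 62 x 62 mm with dark steel cap, on an 84 x 84 x 10 mm foot plate, 115 mm high in all; a round steel port sticks out to 59 mm from the axis on its +y side. Origin: centre of its underside on the worktop; z up, on the axis of the vertical blind bore (17.6 mm diameter, its floor 20 mm above the worktop); x along the slot in the cap.
- lock_mouth (a point): Point on the bore axis at the cap's top face, 115 mm up; axes as the housing. The cap, 6 mm thick, has a 19 mm square opening here and a slot 10 mm wide, 44 mm long along x, extended by yellow marks on cap and sides. In the chamber below (14 mm high, no stops) the probe's cross-pin turns freely; it comes up only through the slot (handle within about 0.1 rad of it).
- probe: Loose probe in the bore: steel rod 16 mm thick, 155 mm long with handle, 0.17 to 0.36 kg. Origin: centre of its lower end, at the start on the bore floor, 95 mm below the cap's top; z up along the rod, x along handle and cross-pin. At the start the handle stands 0.7 to 1.2 rad clockwise (from above) of the slot. It looks the same after half a turn.
- handle_mid (a point): Centre of the probe's black handle, a flat upright paddle 46 mm (probe x) by 14 mm (probe y) by 36 mm high, 137 mm above the probe's origin (42 mm above the cap at the start). Pinch it from above across its 14 mm.
- red_edge (a point): Point on the rod's axis at the lower edge of the 12 mm high red band: 59 mm above the probe's origin, 36 mm below the cap's top face at the start. The band shows whole once the probe has risen 36 mm.
- blue_edge (a point): Point on the rod's axis at the upper edge of the 10 mm high blue band: 43 mm above the probe's origin, 52 mm below the cap's top face at the start. Blue begins to show once the probe has risen 52 mm, so 44 mm is the middle of the allowed rise.
- log_book: Bystander: dark blue log book 148 x 104 x 13 mm, lying flat; origin under its centre.
- kapton_tape: Bystander: yellow roll of tape, 77 mm across, 19 mm high; origin under its centre.
- grid_box: Bystander: flat white box 38 x 58 x 13 mm; origin under its centre.
- screwdriver_yellow: Bystander: yellow screwdriver 138 mm long, lying; origin under its centre.
- tweezers_1: Bystander: steel tweezers 125 mm long, lying; origin under their centre.
- film_can: Bystander: small jar with a grey screw lid, 33 mm across, 50 mm high; origin under its centre.
- grease_jar: Bystander: white jar with a black lid, 43 mm across, 46 mm high; origin under its centre.
- relay_box: Bystander: pale grey moulded box 92 x 60 x 48 mm; origin under its centre.
- pin_end (a point): Centre of one end of the cross-pin (6 mm thick, 40 mm long, along probe x, through the rod): 20 mm along probe x from the rod's axis, 82.5 mm above the probe's origin; under the cap at the start, with the housing's x of this point positive.
Things that resemble listed ones, but are neither listed nor needed, are in the scene too. Of the things like the probe, leave any that is pink; of the rest the smaller one is meant.

How it is judged (in metres and radians):
On the way, in this order (a step that is already met when the one before it is completed fails the run):
1. the probe, still fully down (within 6 mm), is turned into line with the slot (within 0.15 rad) (angle between the x axis of probe and the x axis of lock_housing, either way round below 0.15 rad and z of probe in the frame of lock_housing below 0.026 m), for 0.1 s.
2. the probe has been drawn up until the whole red band shows and no blue, and is held there by the fingers (z of red_edge in the frame of lock_mouth above -0.001 m and z of blue_edge in the frame of lock_mouth below 0.001 m and contact force between the fingers and probe above 2 N), for 0.3 s.
At the end, for the whole second after the job is handed in: The fingers hold the probe still (under 10 mm/s) and upright in the bore (within 0.06 rad), risen 36 to 52 mm (1 mm of grace either side), so that the whole red band shows above the cap and the blue band is hidden; it presses on the housing with less than 20 N (all of step 2 and horizontal distance between probe and lock_housing below 0.004 m and angle between the z axis of probe and the z axis of lock_housing, either way round below 0.06 rad and contact force between probe and lock_housing below 20 N and linear speed of probe below 0.01 m/s); the arm keeps its last pose, push and grip.
It fails at once if the probe is turned the wrong way, clockwise past square to the slot (x of pin_end in the frame of lock_housing below -0.004 m).
It fails at once if the probe is forced against the housing (over 40 N) (contact force between probe and lock_housing above 40 N).
It fails at once if the blue band comes wholly out of the housing (the seal is lost) (z of blue_edge in the frame of lock_mouth above 0.01 m).
It fails at once if a bystander is moved by more than 30 mm (distance of any of log_book, kapton_tape, grid_box, screwdriver_yellow, tweezers_1, film_can, grease_jar, relay_box from where it was at the start of the episode above 0.03 m).
It also fails if it takes over 35 s, if anything falls off the work surface, if the arm or the gripper's body presses on something with over 40 N, if the wrist force passes 120 N, or if a joint passes its speed limit or range.

## Working session

There is one attempt and no reset: what is moved stays moved. The work goes in short steps, each a Python script; the robot and the scene stay as the last script left them, time stands still between calls to the robot, and variables do not carry over. Pictures are saved under pics/ and viewed, at most 10 in all, crops included, and the job is handed in when it is done.

```bash
mkdir -p pics; ls; cat > h.py <<'E'
import numpy as np, cv2, pickle
from scipy.spatial.transform import Rotation as R
def rot(q): return R.from_quat([q[1],q[2],q[3],q[0]]).as_matrix()
def f(c): return c["image"].shape[0]/2/np.tan(np.radians(c["fovy"])/2)
def px(c,u,v,d=None):
    d=c["depth"][int(round(v)),int(round(u))] if d is None else d
    return rot(c["attitude"])@np.array([(u-c["cx"])/f(c)*d,(v-c["cy"])/f(c)*d,d])+c["eye"]
def pxz(c,u,v,z):
    r=rot(c["attitude"])@np.array([(u-c["cx"])/f(c),(v-c["cy"])/f(c),1]); return np.array(c["eye"])+r*(z-c["eye"][2])/r[2]
def cloud(c):
    v,u=np.mgrid[:400,:640]; d=c["depth"]
    p=np.stack([(u-c["cx"])/f(c)*d,(v-c["cy"])/f(c)*d,d],-1)
    return p@rot(c["attitude"]).T+c["eye"]
E
python3 - <<'E'
from rig import bot
from h import *
for n in("side","top"):
    c=bot.read_camera(n); pickle.dump(c,open(n+".pkl","wb")); cv2.imwrite(f"pics/{n}0.png",c["image"]); print(n,c["eye"],c["attitude"],c["fovy"],c["cx"],c["cy"])
E
```

```text
pics
side [  246.75521399 -1149.26452518   532.05866046] [-0.56704924  0.81684407 -0.08618895  0.06158246] 52.0007133789988 317.082759637599 201.20591014403908
top [ 448.35273646  -44.29668296 1049.67752635] [-0.02543294  0.71344747 -0.70001195  0.0181422 ] 57.19653763498818 328.8799036392929 198.11741729131973
```

View pics/top0.png

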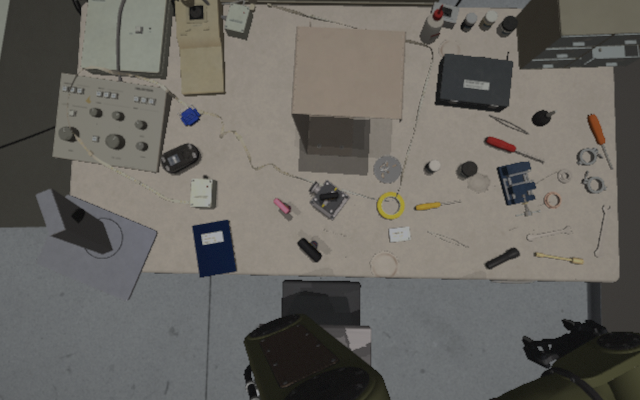

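View pics/side0.png

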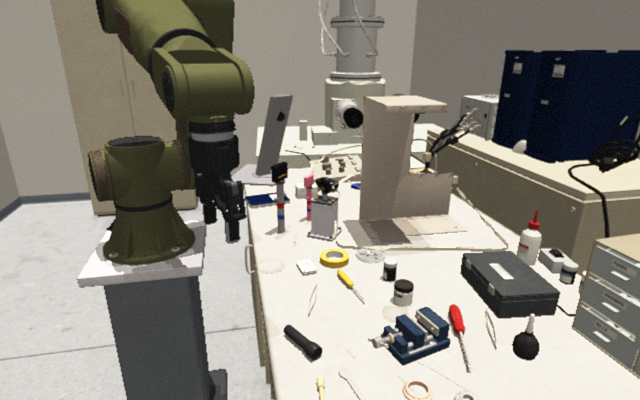

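Candidates for the probe are (top view) the black handle in the housing at (328,198), a free-standing black-handled one at (310,248) and a pink one at (283,206). The one in the housing bore fits the description, so I'll check it in a close crop.

```bash
python3 - <<'E'
from h import *
t=pickle.load(open("top.pkl","rb"));s=pickle.load(open("side.pkl","rb"))
a=cv2.resize(t["image"][170:270,260:360],(600,600),interpolation=cv2.INTER_CUBIC)
cv2.imwrite("pics/c_top.png",a)
cv2.imwrite("pics/c_side.png",cv2.resize(s["image"][150:250,260:360],(600,600),interpolation=cv2.INTER_CUBIC))
P=cloud(t)
for u,v in[(328,197),(328,190),(310,250),(283,206),(350,70),(300,115),(400,115),(320,130),(320,160)]: print(u,v,P[v,u].round())
m=(abs(P[...,0]-P[197,328,0])<70)&(abs(P[...,1]-P[197,328,1])<70)
for lo,hi in((105,125),(140,185)):
    k=m&(P[...,2]>lo)&(P[...,2]<hi); q=P[k]
    print(lo,k.sum(),q.mean(0).round(1),cv2.minAreaRect(q[:,:2].astype(np.float32)))
    vv,uu=np.where(k);print(uu.min(),uu.max(),vv.min(),vv.max())
E
```

```text
328 197 [505. -33. 173.]
328 190 [527. -31. 115.]
310 250 [382.   5. 221.]
283 206 [482.  77. 158.]
350 70 [720. -71. 403.]
300 115 [683.  33. 245.]
400 115 [ 640. -162.  402.]
320 130 [710.  -3.   3.]
320 160 [623.  -5.   1.]
105 427 [507.4 -33.5 115.5] ((507.8885498046875, -32.86758041381836), (61.98280334472656, 62.09440994262695), 53.79734802246094)
312 345 181 214
140 125 [506.9 -32.9 172.1] ((506.8719787597656, -32.79151153564453), (15.619706153869629, 44.42641830444336), 9.4707612991333)
319 337 192 200
```

View pics/c_top.png

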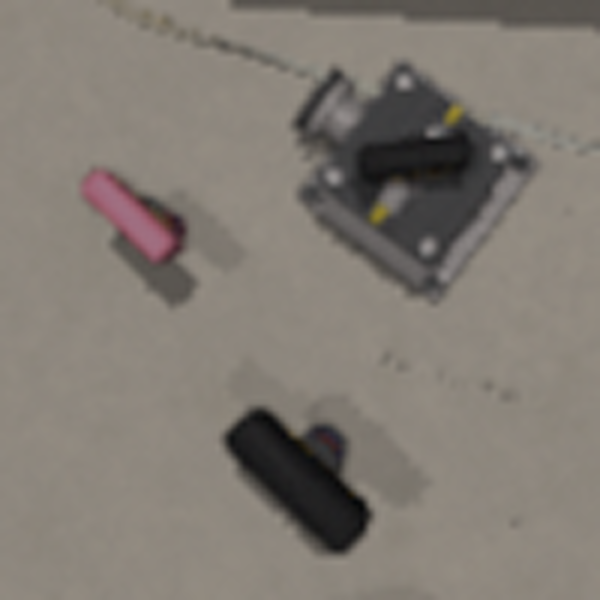

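View pics/c_side.png

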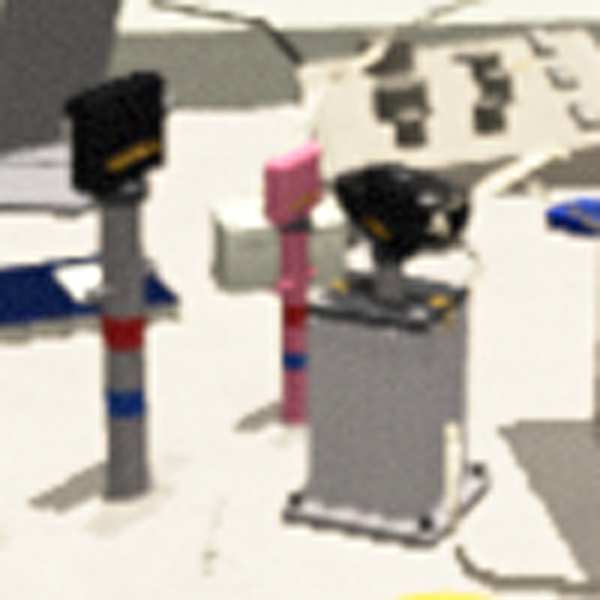

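The crops confirm it. The listed probe sits in the housing with its handle at crop (360,160)–(468,150), and the yellow marks at (455,113) and (380,213). The bigger black one and the pink one stand free nearby. Next I'll compute the angles and check IK.

```bash
cat >> h.py <<'E'
def down(a):
    y=np.array([np.cos(a),np.sin(a),0]); z=np.array([0,0,-1.]); x=np.cross(y,z)
    q=R.from_matrix(np.stack([x,y,z],1)).as_quat(); return [q[3],q[0],q[1],q[2]]
E
python3 - <<'E'
from rig import bot
from h import *
t=pickle.load(open("top.pkl","rb"))
ang=lambda p,q:np.degrees(np.arctan2(*(q-p)[1::-1]))
c=lambda u,v:(260+(u+.5)/6-.5,170+(v+.5)/6-.5)
a=pxz(t,*c(455,113),115);b=pxz(t,*c(380,213),115)
print("marks",a,b,(a+b)/2,ang(b,a))
a=pxz(t,*c(360,163),175);b=pxz(t,*c(469,152),175)
print("handle",a,b,(a+b)/2,ang(a,b))
for d in(9.5,-170.5):
  for k in(0,44.3):
    j=bot.ik([507,-33,160],down(np.radians(d+k)));print(d+k,None if j is None else np.round(j,2))
E
```

```text
marks [531.0977577  -50.32719324 115.        ] [487.86220375 -19.2355903  115.        ] [509.47998073 -34.78139177 115.        ] -35.72071208632478
handle [505.10326898 -12.47233565 175.        ] [510.30358721 -55.79817003 175.        ] [507.7034281  -34.13525284 175.        ] -83.15563859206517
9.5 [-0.14  0.3   1.74 -0.    1.1  -0.3 ]
53.8 [-0.14  0.3   1.74 -0.    1.1  -1.08]
-170.5 None
-126.2 [-0.14  0.3   1.74 -0.    1.1   2.07]
```

```bash
python3 - <<'E'
from rig import bot
from h import *
def s(n):
    x=bot.read_state();print(n,round(x["clock"],2),np.round(x["ee_pos"],1),np.round(x["ft_force"],1),np.round(x["moment"],2),round(x["grip_width"],1),np.round(x["grip_force"],1))
q=down(np.radians(8.5))
p=np.array(bot.read_state()["ee_pos"]);p[2]=330
bot.servo_line(p)
bot.move_to([507.7,-33.3,320],q); bot.move_gripper(42,30)
bot.servo_line([507.7,-33.3,215],speed=120);s("above")
hit=bot.servo_line([507.7,-33.3,160],speed=40,until_force=5);s(hit)
c=bot.read_camera("top");pickle.dump(c,open("t2.pkl","wb"))
if not hit:
    bot.move_gripper(0,25);s("grip")
c=bot.read_camera("side");cv2.imwrite("pics/s1.png",cv2.resize(c["image"][120:250,240:400],(800,650))[:600])
E
```

```text
above 4.29 [508.  -33.3 215.7] [-0.8  0.1  0.3] [-0.02  0.02  0.03] 42.1 0.0
False 5.82 [507.8 -33.3 160.3] [ 0.5  0.7 -0.9] [-0.03  0.01 -0.03] 42.0 0.0
grip 6.22 [507.9 -33.3 160.1] [0.5 0.7 1.1] [ 0.15 -0.23  0.02] 13.6 26.8
```

View pics/s1.png

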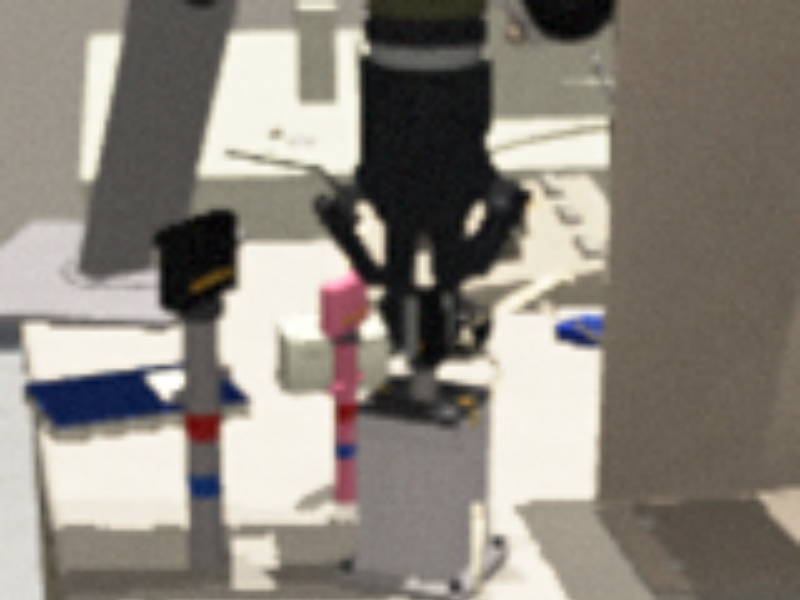

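The crop shows the fingers closed on the handle above the housing, with a width of 13.6 mm and low side load. Next I'll turn it anticlockwise to the slot in steps.

```bash
python3 - <<'E'
from rig import bot
from h import *
def s(n):
    x=bot.read_state();print(n,round(x["clock"],2),np.round(x["ee_pos"],1),np.round(x["ft_force"],1),np.round(x["moment"],2),round(x["grip_width"],1),np.round(x["grip_force"],1)); return x
bot.move_gripper(0,40)
for d in np.linspace(8.5,54.0,6)[1:]:
    bot.move_to([507.7,-33.3,160],down(np.radians(d))); x=s(d)
    if np.linalg.norm(x["ft_force"])>20: break
bot.dwell(.3)
c=bot.read_camera("top");pickle.dump(c,open("t3.pkl","wb"))
cv2.imwrite("pics/t3.png",cv2.resize(c["image"][165:235,290:370],(800,700),interpolation=cv2.INTER_CUBIC)[:600])
E
```

```text
17.6 6.77 [507.7 -33.3 160.2] [-0.4 -0.1  3.8] [0.06 0.01 0.03] 13.3 41.4
26.7 7.04 [507.7 -33.4 160.2] [-1.2  0.   5.8] [-0.12  0.14  0.04] 13.2 41.6
35.8 7.32 [507.8 -33.4 160.2] [0.3 0.9 5. ] [-0.1   0.09 -0.05] 13.3 41.7
44.9 7.59 [507.7 -33.4 160.2] [-1.2 -0.   5.5] [-0.16  0.2   0.02] 13.5 41.7
54.0 7.87 [507.6 -33.6 160.1] [-2.1 -1.2  5.8] [-0.47  0.49 -0.04] 13.6 41.9
```

View pics/t3.png

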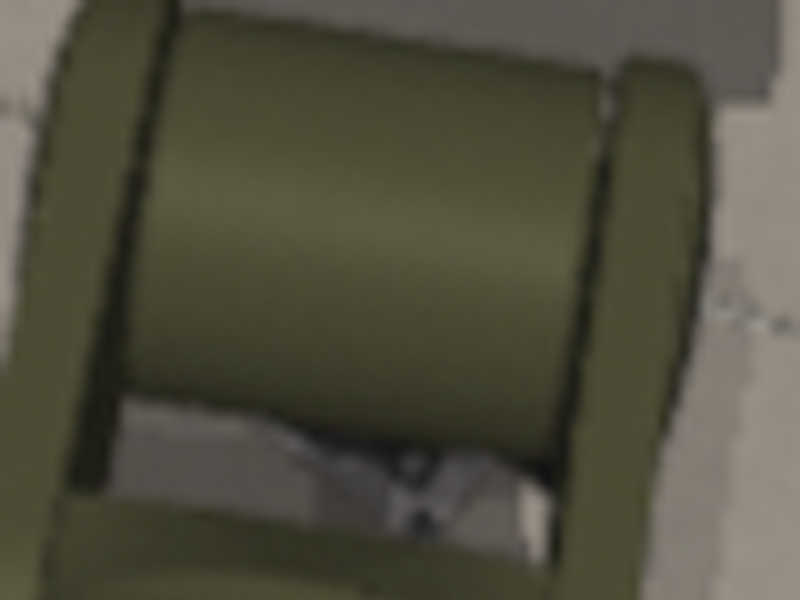

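The top view is blocked by the wrist, so I'll lift gently with a force stop. A misaligned pin would show up at a rise of about 3.5 mm.

```bash
python3 - <<'E'
from rig import bot
from h import *
def s(n):
    x=bot.read_state();print(n,round(x["clock"],2),np.round(x["ee_pos"],1),np.round(x["ft_force"],1),np.round(x["moment"],2),round(x["grip_width"],1),np.round(x["grip_force"],1)); return x
for z in(162,164,167,171,176,184,194,204):
    h=bot.servo_line([507.7,-33.3,z],speed=20,until_force=10);s((z,h))
    if h: break
c=bot.read_camera("side");pickle.dump(c,open("s4.pkl","wb"))
cv2.imwrite("pics/s4.png",cv2.resize(c["image"][150:250,270:370],(600,600),interpolation=cv2.INTER_CUBIC))
E
```

```text
(162, False) 8.47 [507.4 -33.4 161.6] [-2.5 -1.9 -1.3] [-0.5   0.44 -0.03] 13.5 40.7
(164, False) 8.72 [507.4 -33.4 163.8] [-2.6 -3.  -1.3] [-0.6   0.7  -0.03] 13.5 40.5
(167, False) 9.02 [507.6 -33.4 167.2] [-4.  -3.  -0.8] [-0.75  1.01  0.04] 13.7 40.7
(171, False) 9.37 [507.7 -33.4 171.4] [-5.5 -2.5  0.3] [-0.89  1.12  0.02] 13.3 40.7
(176, False) 9.77 [507.8 -33.4 176.5] [-4.1 -3.  -0.4] [-0.92  1.17  0.02] 13.7 40.7
(184, False) 10.32 [507.8 -33.4 184.6] [-5.1 -3.7 -0.6] [-0.85  1.14 -0.05] 14.1 40.7
(194, False) 10.97 [507.8 -33.3 194.5] [-5.  -3.3  0.2] [-0.81  1.13  0.02] 13.5 40.8
(204, False) 11.62 [507.8 -33.3 204.5] [-4.8 -2.9  1.6] [-0.82  1.13  0.02] 13.4 40.9
```

View pics/s4.png

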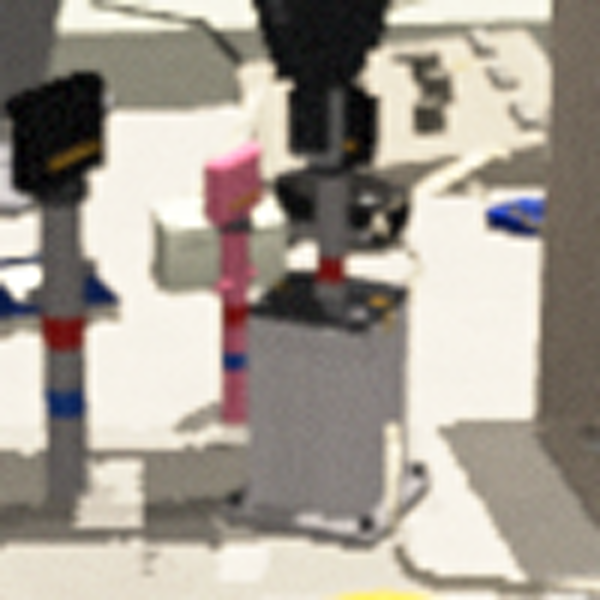

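The crop shows the whole red band at about (331,270), with grey rod below it and no blue. There is a small side load, so I'll relieve it before handing in.

```bash
python3 - <<'E'
from rig import bot
from h import *
def s(n):
    x=bot.read_state();print(n,round(x["clock"],2),np.round(x["ee_pos"],1),np.round(x["ft_force"],1),np.round(x["moment"],2),round(x["grip_width"],1),np.round(x["grip_force"],1)); return x
p=np.array([507.7,-33.3,204.])
for i in range(4):
    bot.dwell(.3);x=s(i)
    F=np.mean([bot.read_state()["ft_force"][:2],x["ft_force"][:2]],0)
    if np.linalg.norm(F)<2: break
    p[:2]+=0.6*F/np.linalg.norm(F); bot.servo_line(p,speed=5)
bot.dwell(.5);s("end")
E
```

```text
0 11.97 [507.8 -33.4 204.5] [-5.2 -2.9  0.3] [-0.82  1.18  0.  ] 13.5 40.9
1 12.53 [507.3 -33.5 204. ] [-1.  -1.5 -1.7] [-0.35  0.16  0.01] 13.1 40.6
end 13.03 [507.2 -33.5 204. ] [-0.5 -0.3 -3.2] [-0.24  0.05 -0.01] 13.5 40.5
```

Side load is almost gone, and the tool carries only the probe's weight (about 3 N).

```bash
python3 -c "
from rig import bot
print(bot.finish_job())"
```

```text
the job is handed in; nothing more can be done
None
```

I turned the probe into line with the slot and drew it up 44 mm. The camera showed the whole red band and no blue; I handed the job in with the gripper holding the probe still there, but got no verdict back.

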